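# Load the polishing tumbler and hold its index plunger out

## Robot

A 6-joint arm with a two-finger parallel gripper is mounted at the origin on the work surface. World frame = base frame: x ahead of the robot, y to its left, z up, the work surface at z = 0. Lengths are in mm, angles in degrees, forces in N, time in s.
With the tool pointing down it reaches from about 300 to 850 mm from the base axis. Payload 4.2 kg.
Tool frame: the origin (TCP) lies on the centre line of the jaws, within the pads' length; the fingertips stand 8 mm ahead of it and the grasp point (between the pads) lies 11 mm behind it; z points along the fingers, y is the line along which they close (so a half turn about z gives the same grasp; the last joint's range is limited). The gripper opens to 91 mm and grips with 3 to 60 N. Pads are 32 mm wide; open, the fingers measure 118 mm over their backs; the gripper's body (76 mm by 178 mm) begins 60 mm behind the grasp point.
Start: joints at [-72.708, 18.312, 89.639, -0, 72.044, -1.146], TCP at [181.861, -545.499, 221.976] pointing down, gripper open.
Joint ranges: [-177.97, 177.97], [-48.28, 115.42], [12.27, 149.76], [-77.06, 257.06], [2.81, 150.46], [-146.56, 146.56]. Speed limits (degrees/s): [147.25, 147.25, 180, 180, 180, 180].

## Interface

Orientations are given as [roll, pitch, yaw] about the fixed x, y, z axes, in that order (R = Rz(yaw) Ry(pitch) Rx(roll)).
In Python, from workcell import telemetry, eyes, ticket gives the robot as it stands. The module is installed in compiled form; this text tells all that it offers.
- The arm moves only by the shell command python3 -m crank 'ROWS' [OPENING] [FORCE]. ROWS is JSON, a list of rows, each an object of numbers: "dx", "dy", "dz": the shift along the world's x, y, z normalised to -1 to 1, where 1 is 80 cm; "yaw": the turn about the world's z normalised to -1 to 1, where 1 is 5 degrees. A call has 1 to 10 rows; each row shifts and turns the commanded pose from where the row before left it; what a row does not reach is not made up. A row lasts 1/8 s, in which the tool goes at most 62.5 mm and 10.7 degrees, less where a joint would pass 70% of its speed; a pose out of reach is approached as far as the arm can. A call with a number of a shift or a turn outside -1 to 1 is refused whole. A call with a gripper value outside its range is refused whole. OPENING is the opening, from 0 (shut) to 1 (fully open), set as the call begins (- or left out, the last holds). The fingers move at their own pace and stop on an object; FORCE is the grip in N (left out, the last holds). Time passes only in rows, so rows that do not move let the fingers close. It gives the time, the measured TCP pose, the force, the opening and the grip force at its end, in the units of the state.
- telemetry.state(): the state, without advancing time (a new reading comes with each control period).
- eyes.grab_frame(name): name is "side" or "top"; returns the picture (384x512x3 uint8, red, green, blue); there is no depth.
- eyes.calibration(name): a dict with "camera_matrix" (3x3 intrinsics, pixels), "world_from_camera" (4x4, takes a point from camera to world coordinates). Camera axes: x right, y down, z forward; pixel columns grow to the right and rows downward; lengths in mm; the calibration is good to about 2 mm. A picture is of the moment at which its call begins. calibration takes no time and is no camera call.
- ticket.job_done(): hands the job in; it is judged then, once.
The state is a dict: "time_s": time; "qpos": joint angles; "qvel": joint speeds; "effort": joint torques, N m; "ee_pos": TCP position; "ee_rot": TCP orientation; "force": force on the tool from outside, world axes, zero at the start; "torque": the same for the moment, N m; "gripper_width": finger opening in mm; "gripper_force": force on a finger pad.
Only numpy, scipy, OpenCV 4.12 (cv2) and the standard library are available. Lean on these libraries where they do the work, as an engineer would, in place of code of your own. Each camera call takes 0.05 s, during which the arm holds its last target. There are 200 camera calls.

## Task

Pick up the wooden cup and tip all six white ceramic polishing balls out of it into the tumbler's aluminium pot, then stand the empty cup upright on the bench and let go of it. Only once the pot is loaded, pull the tumbler's sprung index plunger (the black knob beside the pot) straight up until it is fully back, and finish while still holding it there, so that the pin stays clear of the index plate. Leave the other things on the bench where they are.

Things in the scene. Friction and masses are not known exactly. Their poses are not given: they have to be found in the camera images.
- cup_center (a point): Turned wooden cup, open on top, round, tapering: outside diameter 57 mm at the foot and 68 mm at the rim, 78 mm tall, wall 3 mm, floor 5 mm, 80 g give or take a third. It stands loose on the bench at one of two places (the glass jar is at the other) with all six balls in it. The point is on its axis, half-way up (39 mm over the foot); z runs from foot to mouth. It can be gripped across its diameter (about 64 mm at 50 mm up).
- cup: The same wooden cup; origin at the centre of its foot, z towards the mouth.
- pot_floor (a point): Centre of the inner floor of the polishing tumbler's open aluminium pot, 39 mm over the bench. The pot is round, 112 mm wide inside at the floor and 122 mm at the mouth, outside 130 mm at the rim, 55 mm deep, upright and fixed. It stands on a steel index plate (220 mm diameter, top 34 mm over the bench, ring of 12 holes at 98 mm radius) on a grey base bolted to the bench. The frame is the tumbler's: z up, -x points from the pot's axis to the index plunger.
- pot_mouth (a point): Centre of the pot's mouth, at rim height, 94 mm over the bench.
- knob_center (a point): Middle of the index plunger's black cylindrical knob, on the vertical plunger axis: 28 mm diameter, 22 mm tall, reaching 11 mm above and below this point (it is 121 mm over the bench when seated, and rises with the plunger), with a thinner 18 mm neck 10 mm long under it. It stands on a dark steel bracket (38 mm wide, top 85 mm over the bench, with a 22 mm sleeve up to 97 mm) at 98 mm from the pot's axis, so it is clear above the pot's rim. Pulling back means straight up.
- plunger (a joint): Travel of the index plunger, m: 0 = pin seated in the index plate, grows as the knob is pulled straight up, 0.020 = fully back against its stop. Its spring pulls it down with about 6 N when seated, 12 N fully back; let go, it snaps home.
- ball0_center (a point): Polishing ball of glazed white ceramic, 20 mm diameter, 10 g, slippery and rolling easily; the point is its centre. One of six alike, in the cup at the start.
- ball1_center (a point): Polishing ball of glazed white ceramic, 20 mm diameter, 10 g, slippery and rolling easily; the point is its centre. One of six alike, in the cup at the start.
- ball2_center (a point): Polishing ball of glazed white ceramic, 20 mm diameter, 10 g, slippery and rolling easily; the point is its centre. One of six alike, in the cup at the start.
- ball3_center (a point): Polishing ball of glazed white ceramic, 20 mm diameter, 10 g, slippery and rolling easily; the point is its centre. One of six alike, in the cup at the start.
- ball4_center (a point): Polishing ball of glazed white ceramic, 20 mm diameter, 10 g, slippery and rolling easily; the point is its centre. One of six alike, in the cup at the start.
- ball5_center (a point): Polishing ball of glazed white ceramic, 20 mm diameter, 10 g, slippery and rolling easily; the point is its centre. One of six alike, in the cup at the start.
- jar_center (a point): Bystander: closed amber glass jar with a steel lid, 58 mm diameter, 62 mm tall, loose; it stands at the place that the cup does not. Point at its middle.
- varnish_center (a point): Bystander: small amber bottle, 44 mm diameter, 100 mm tall, loose, upright. Point at its middle.
- offcut_center (a point): Bystander: flat light maple offcut 50 x 130 x 20 mm (x, y, z of its frame), loose. Point at its middle.
- brush_grip (a point): Bystander: brush lying on the bench; point at the middle of its handle.
- driver_grip (a point): Bystander: screwdriver lying on the bench; point at the middle of its handle.
- clamp_center (a point): Bystander: small wooden clamp lying flat, 110 x 60 x 16 mm. Point near its bar.
Things that resemble listed ones, but are neither listed nor needed, are in the scene too. What is meant by the cup is not purple, and is the smaller of those in its own colour.

How it is judged:
By the outcome, as a careful person would: the job done as asked, in the order asked, and still so for the second after the job is handed in, while the arm keeps its last pose, push and grip.
It also fails if it takes over 58 s, if anything falls off the work surface, if the arm or the gripper's body presses on something with over 40 N, if the wrist force passes 120 N, or if a joint passes its speed limit or range.

## Working session

There is one attempt and no reset: what is moved stays moved. The work goes in short steps, Python scripts to look and compute and a shell command to move; the robot and the scene stay as the last step left them, time stands still between calls to the robot, and variables do not carry over. Pictures are saved under pics/ and viewed, at most 10 in all, crops included, and the job is handed in when it is done.

```bash
mkdir -p pics
cat > h.py <<'E'
import numpy as np, cv2
from workcell import telemetry, eyes, ticket
def cal(n):
    c=eyes.calibration(n); return np.array(c["camera_matrix"]),np.array(c["world_from_camera"])
def ray(n,u,v):
    K,T=cal(n); d=T[:3,:3]@np.linalg.inv(K)@[u,v,1]; return T[:3,3],d/np.linalg.norm(d)
def onz(n,u,v,z):
    o,d=ray(n,u,v); return o+d*(z-o[2])/d[2]
def proj(n,p):
    K,T=cal(n); q=K@(T[:3,:3].T@(np.array(p)-T[:3,3])); return q[:2]/q[2]
def save(n,f,crop=None,s=1):
    a=eyes.grab_frame(n)[:,:,::-1]; np.save('pics/'+f+'.npy',a)
    if crop: x,y,w,h=crop; a=a[y:y+h,x:x+w]
    cv2.imwrite('pics/'+f+'.png',cv2.resize(a,None,fx=s,fy=s,interpolation=cv2.INTER_CUBIC));
E
python3 - <<'E'
from h import *
save('top','t0',s=1.5); save('side','s0',s=1.5)
for n in('top','side'): print(cal(n))
print(telemetry.state())
E
```

```text
(array([[437.14373382,   0.        , 250.74856004],
       [  0.        , 437.14373382, 194.99059045],
       [  0.        ,   0.        ,   1.        ]]), array([[ 5.80668404e-03, -9.95186197e-01,  9.78300333e-02,
         4.85738807e+02],
       [-9.99982569e-01, -5.67414405e-03,  1.63296463e-03,
        -3.55611318e+01],
       [-1.07000215e-03, -9.78378101e-02, -9.95201798e-01,
         1.23801816e+03],
       [ 0.00000000e+00,  0.00000000e+00,  0.00000000e+00,
         1.00000000e+00]]))
(array([[369.47561906,   0.        , 254.27286578],
       [  0.        , 369.47561906, 196.62838553],
       [  0.        ,   0.        ,   1.        ]]), array([[-9.14276610e-01, -2.19894892e-01,  3.40212458e-01,
         2.34419170e+02],
       [-4.04717869e-01,  5.31851951e-01, -7.43866217e-01,
         7.37434086e+02],
       [-1.73702778e-02, -8.17789544e-01, -5.75255191e-01,
         6.92835276e+02],
       [ 0.00000000e+00,  0.00000000e+00,  0.00000000e+00,
         1.00000000e+00]]))
{'time_s': 0.1, 'qpos': array([-7.27105903e+01,  1.83476724e+01,  8.96993379e+01, -1.04745356e-03,
        7.20449297e+01, -1.14623608e+00]), 'qvel': array([ 0.00067509, -0.15536264, -0.16752317, -0.12025856, -0.01863628,
       -0.11721901]), 'effort': array([-1.74544624e-06, -4.13334703e+01, -2.32510704e+01,  7.28142704e-02,
        4.22784244e-02, -6.72023316e-05]), 'ee_pos': array([ 181.69764613, -545.068463  ,  221.2079485 ]), 'ee_rot': array([-1.79908058e+02, -8.43468228e-04,  1.84359688e+01]), 'force': array([-0.88648341,  0.7200007 ,  0.09929173]), 'torque': array([ 0.01164158, -0.01977425,  0.00815959]), 'gripper_force': 0.0, 'gripper_width': 91.29278282952278}
```

View pics/t0.png

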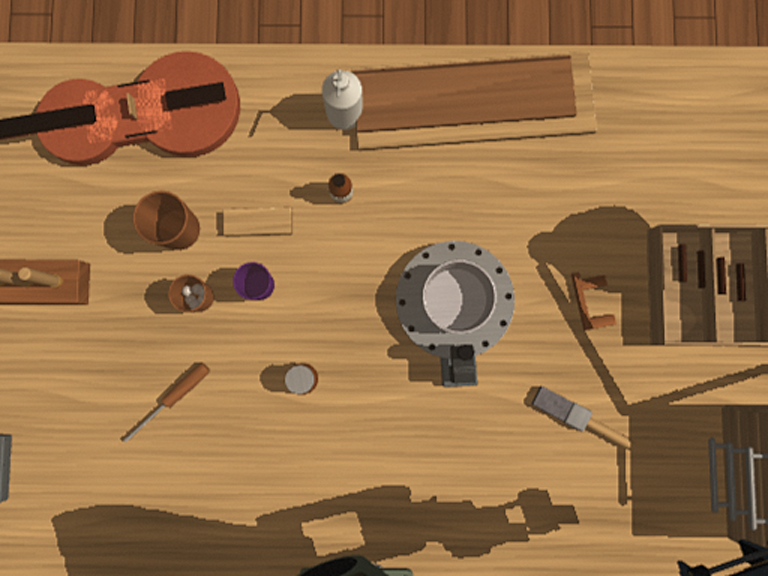

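View pics/s0.png

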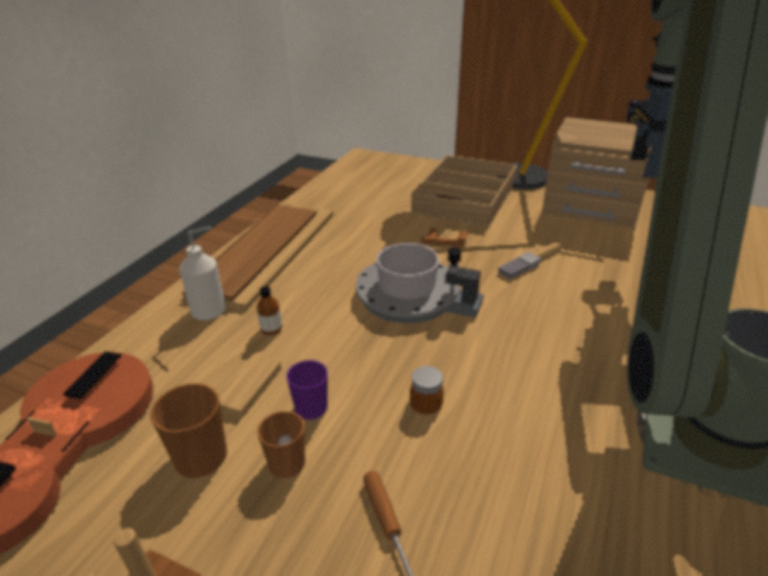

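The top view (image px /1.5) shows three cups. The big brown one is at (111,147), the small brown one holding white balls at (127,195), and the purple one at (169,188). The small brown cup fits: it isn't purple, it is the smaller of the two brown ones, and it contains the balls. The pot is at about (306,197) with the knob at (309,235) below it, and the jar is at (200,252). I'll confirm in a crop and measure.

Run:
```python
from h import *
a=np.load('pics/t0.npy'); 
cv2.imwrite('pics/c1.png',cv2.resize(a[120:270,80:370],None,fx=2.7,fy=2.7,interpolation=cv2.INTER_CUBIC))
hsv=cv2.cvtColor(np.ascontiguousarray(a),cv2.COLOR_BGR2HSV)
def ell(n,m,lab):
    cs,_=cv2.findContours(m.astype(np.uint8),cv2.RETR_EXTERNAL,cv2.CHAIN_APPROX_NONE)
    for c in cs:
        if cv2.contourArea(c)>60: print(lab,cv2.boundingRect(c),cv2.contourArea(c),np.round(cv2.fitEllipse(cv2.convexHull(c))[0],1))
H,S,V=[hsv[:,:,i].astype(int) for i in range(3)]
box=np.zeros(H.shape,bool); box[120:270,80:370]=1
ell('t',box&(((H<13)|(H>170))&(S>120)&(V>70)),'brown')
ell('t',box&(H>120)&(H<160)&(S>80),'purple')
ell('t',box&(V<60)&(S<90),'dark')
for nm,(u,v,z) in dict(cup=(127,195.5,78),big=(109,145,100),purple=(169,187,78),pot=(306,197.5,94),knob=(308.5,234,132),jar=(200,252,62)).items(): print(nm,onz('top',u,v,z).round(0))
s=np.load('pics/s0.npy')
print([proj('side',(*onz('top',127,195.5,78)[:2],z)) for z in(0,78)],proj('side',onz('top',308.5,234,132)),proj('side',onz('top',306,197.5,94)))
```

```text
brown (108, 242, 31, 28) 234.0 [124.4 255.2]
brown (112, 184, 30, 24) 518.0 [126.6 195.9]
brown (89, 127, 44, 38) 1157.5 [110.2 146.9]
purple (156, 175, 27, 25) 478.0 [168.6 187.4]
dark (294, 230, 22, 27) 217.0 [303.8 240.9]
cup [597. 296.  78.]
big [728. 342. 100.]
purple [620. 185.  78.]
pot [ 592. -179.   94.]
knob [ 497. -180.  132.]
jar [448. 101.  62.]
[array([193.18231575, 306.35201413]), array([189.15523695, 283.19039569])] [302.00370294 167.3016814 ] [271.64400008 172.05169762]
```

View pics/c1.png

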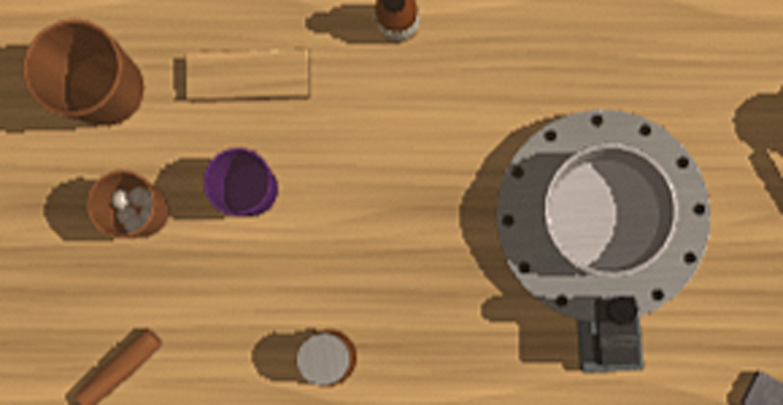

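The crop confirms it: the small brown cup's rim is centred at about (125,195) in the full image, with white balls inside. The purple cup and the larger brown cup stand apart from it. Its position is about (598,301), with the pot at (592,-179) and the knob at (495,-185). Moving now.

```bash
python3 -m crank '[{"dx":0.0325,"dy":0.066},{"dx":0.0325,"dy":0.066},{"dx":0.0325,"dy":0.066},{"dx":0.0325,"dy":0.066},{"dx":0.0325,"dy":0.066},{"dx":0.0325,"dy":0.066},{"dx":0.0325,"dy":0.066},{"dx":0.0325,"dy":0.066}]' 1 10
python3 -m crank '[{"dx":0.0325,"dy":0.066},{"dx":0.0325,"dy":0.066},{"dx":0.0325,"dy":0.066},{"dx":0.0325,"dy":0.066},{"dx":0.0325,"dy":0.066},{"dx":0.0325,"dy":0.066},{"dx":0.0325,"dy":0.066},{"dx":0.0325,"dy":0.066},{},{}]'
```

```text
validation failed for argument at $[0]...
validation failed for argument at $[0]...
```

```bash
python3 -m crank '[{"dx":0.0325,"dy":0.066,"dz":0,"yaw":0}]' 1 10; python3 -m crank --help | head -20
```

```text
time_s: 0.22
ee_pos: [207.4, -494.3, 220.9]
ee_rot: [180.0, 0.0, 18.2]
force: [1.2, 1.5, 0.3]
gripper_width: 91.2
gripper_force: 0.0invalid input: not JSON, or not a number
```

```bash
python3 -m crank '[{"dx":0.0325,"dy":0.066,"dz":0,"yaw":0},{"dx":0.0325,"dy":0.066,"dz":0,"yaw":0},{"dx":0.0325,"dy":0.066,"dz":0,"yaw":0},{"dx":0.0325,"dy":0.066,"dz":0,"yaw":0},{"dx":0.0325,"dy":0.066,"dz":0,"yaw":0},{"dx":0.0325,"dy":0.066,"dz":0,"yaw":0},{"dx":0.0325,"dy":0.066,"dz":0,"yaw":0},{"dx":0.0325,"dy":0.066,"dz":0,"yaw":0}]'
python3 -m crank '[{"dx":0.0325,"dy":0.066,"dz":0,"yaw":0},{"dx":0.0325,"dy":0.066,"dz":0,"yaw":0},{"dx":0.0325,"dy":0.066,"dz":0,"yaw":0},{"dx":0.0325,"dy":0.066,"dz":0,"yaw":0},{"dx":0.0325,"dy":0.066,"dz":0,"yaw":0},{"dx":0.0325,"dy":0.066,"dz":0,"yaw":0},{"dx":0.0325,"dy":0.066,"dz":0,"yaw":0},{"dx":0,"dy":0,"dz":0,"yaw":0},{"dx":0,"dy":0,"dz":0,"yaw":0}]'
```

```text
time_s: 1.23
ee_pos: [416.3, -68.4, 221.9]
ee_rot: [180.0, -0.0, 18.4]
force: [-0.2, -0.6, 0.0]
gripper_width: 91.3
gripper_force: 0.0
time_s: 2.35
ee_pos: [597.3, 298.8, 221.1]
ee_rot: [179.9, 0.1, 18.5]
force: [-0.0, -0.4, -0.0]
gripper_width: 91.0
gripper_force: 0.0
```

```bash
python3 -m crank '[{"dx":0.001,"dy":0.003,"dz":-0.06,"yaw":0},{"dx":0,"dy":0,"dz":-0.06,"yaw":0},{"dx":0,"dy":0,"dz":-0.06,"yaw":0},{"dx":0,"dy":0,"dz":-0.036,"yaw":0},{"dx":0,"dy":0,"dz":-0.02,"yaw":0},{"dx":0,"dy":0,"dz":0,"yaw":0}]'
python3 -m crank '[{"dx":0,"dy":0,"dz":0,"yaw":0},{"dx":0,"dy":0,"dz":0,"yaw":0},{"dx":0,"dy":0,"dz":0,"yaw":0},{"dx":0,"dy":0,"dz":0,"yaw":0},{"dx":0,"dy":0,"dz":0,"yaw":0}]' 0 10
python3 -m crank '[{"dx":0,"dy":0,"dz":0.01,"yaw":0},{"dx":0,"dy":0,"dz":0.03,"yaw":0},{"dx":0,"dy":0,"dz":0.06,"yaw":0},{"dx":0,"dy":0,"dz":0.06,"yaw":0},{"dx":0,"dy":0,"dz":0,"yaw":0}]'
python3 -c "
from h import *
save('side','s1',(100,120,256,192),3)"
```

```text
time_s: 3.1
ee_pos: [598.2, 300.6, 32.9]
ee_rot: [180.0, 0.1, 18.4]
force: [1.0, 0.2, 0.6]
gripper_width: 91.0
gripper_force: 0.0
time_s: 3.72
ee_pos: [599.2, 302.2, 34.2]
ee_rot: [-180.0, -0.1, 18.4]
force: [-0.2, 1.5, 5.9]
gripper_width: 65.8
gripper_force: 10.0
time_s: 4.35
ee_pos: [600.8, 302.6, 165.8]
ee_rot: [-180.0, -0.5, 18.4]
force: [-0.3, -1.0, -1.7]
gripper_width: 66.0
gripper_force: 10.0
```

View pics/s1.png

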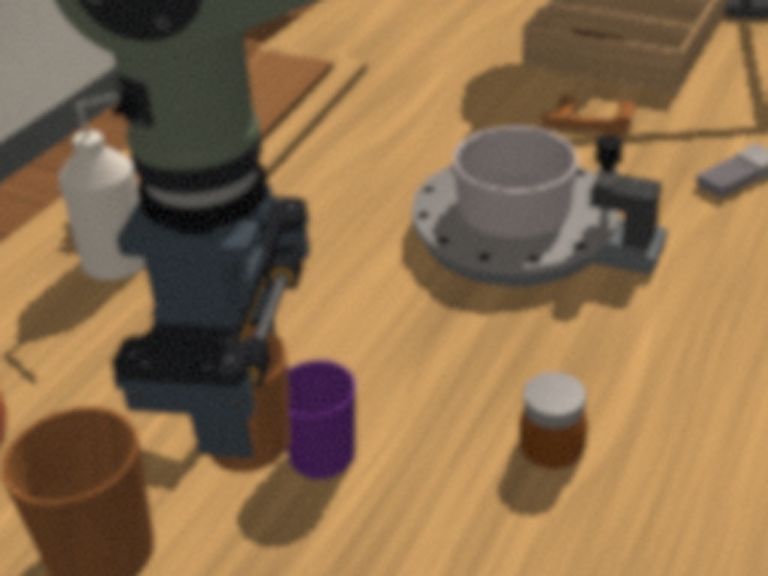

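The cup is held, with the pads at about 64 mm up, where the diameter is 66 mm. The tool can't tilt. So I'll turn the jaws across the approach direction, catch the cup's lower wall on the pot's +y rim and let the cup pivot in the pads until its mouth hangs over the pot.

```bash
python3 -m crank '[{"dx":0,"dy":-0.02,"dz":0,"yaw":1},{"dx":-0.001,"dy":-0.0305,"dz":0,"yaw":1},{"dx":-0.001,"dy":-0.0305,"dz":0,"yaw":1},{"dx":-0.001,"dy":-0.0305,"dz":0,"yaw":1},{"dx":-0.001,"dy":-0.0305,"dz":0,"yaw":1},{"dx":-0.001,"dy":-0.0305,"dz":0,"yaw":1},{"dx":-0.001,"dy":-0.0305,"dz":0,"yaw":1},{"dx":-0.001,"dy":-0.0305,"dz":0,"yaw":1}]'
python3 -m crank '[{"dx":-0.001,"dy":-0.0305,"dz":0,"yaw":1},{"dx":-0.001,"dy":-0.0305,"dz":0,"yaw":1},{"dx":-0.001,"dy":-0.0305,"dz":0,"yaw":1},{"dx":-0.001,"dy":-0.0305,"dz":0,"yaw":1},{"dx":-0.001,"dy":-0.0305,"dz":0,"yaw":1},{"dx":0,"dy":-0.0305,"dz":0,"yaw":1},{"dx":0,"dy":-0.02,"dz":0,"yaw":0.3},{"dx":0,"dy":-0.005,"dz":0,"yaw":0},{"dx":0,"dy":0,"dz":0,"yaw":0}]'
python3 -c "
from h import *
save('top','t2',(240,100,192,144),4);save('side','s2',(190,80,192,144),4)"
```

```text
time_s: 5.4
ee_pos: [591.4, 113.7, 158.5]
ee_rot: [-179.8, 0.2, 58.6]
force: [-1.0, 0.6, -1.9]
gripper_width: 65.8
gripper_force: 10.0
time_s: 6.52
ee_pos: [588.3, -51.3, 159.9]
ee_rot: [-179.9, -0.0, 89.9]
force: [-0.0, 0.1, -1.2]
gripper_width: 65.4
gripper_force: 10.0
```

View pics/s2.png

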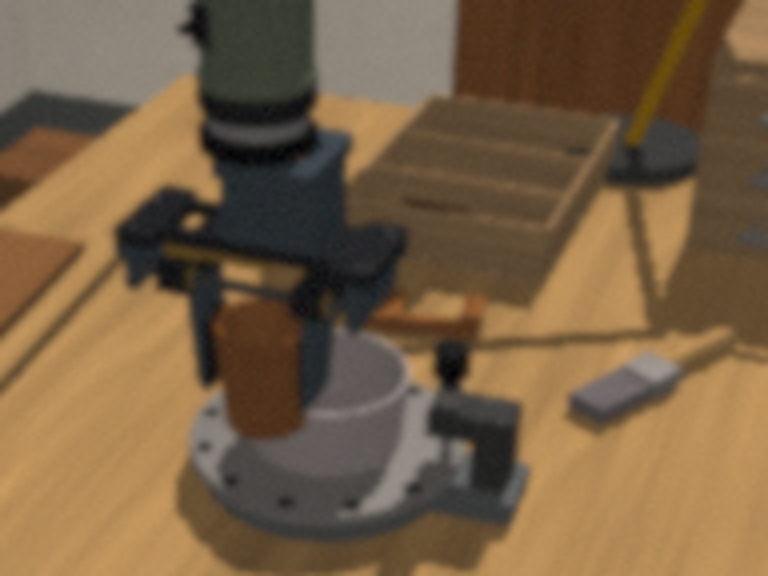

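```bash
python3 -m crank '[{"dx":0.004,"dy":0,"dz":-0.04,"yaw":0},{"dx":0,"dy":0,"dz":-0.021,"yaw":0},{"dx":0,"dy":-0.018,"dz":0,"yaw":0},{"dx":0,"dy":-0.01,"dz":0,"yaw":0},{"dx":0,"dy":-0.008,"dz":0,"yaw":0},{"dx":0,"dy":-0.008,"dz":0,"yaw":0},{"dx":0,"dy":-0.008,"dz":0,"yaw":0},{"dx":0,"dy":-0.008,"dz":0,"yaw":0}]'
python3 -m crank '[{"dx":0,"dy":-0.008,"dz":0,"yaw":0},{"dx":0,"dy":-0.008,"dz":0,"yaw":0},{"dx":0,"dy":-0.008,"dz":0,"yaw":0},{"dx":0,"dy":-0.008,"dz":0,"yaw":0}]'
python3 -c "
from h import *
save('side','s3',(190,80,192,144),4);save('top','t3',(240,120,192,144),4)"
```

```text
time_s: 7.62
ee_pos: [592.5, -99.6, 112.8]
ee_rot: [179.9, -0.0, 89.9]
force: [0.5, 1.6, 0.8]
gripper_width: 65.8
gripper_force: 10.0
time_s: 8.12
ee_pos: [592.2, -125.5, 112.1]
ee_rot: [-180.0, -0.0, 89.9]
force: [0.9, 2.8, -1.6]
gripper_width: 65.7
gripper_force: 10.0
```

View pics/s3.png

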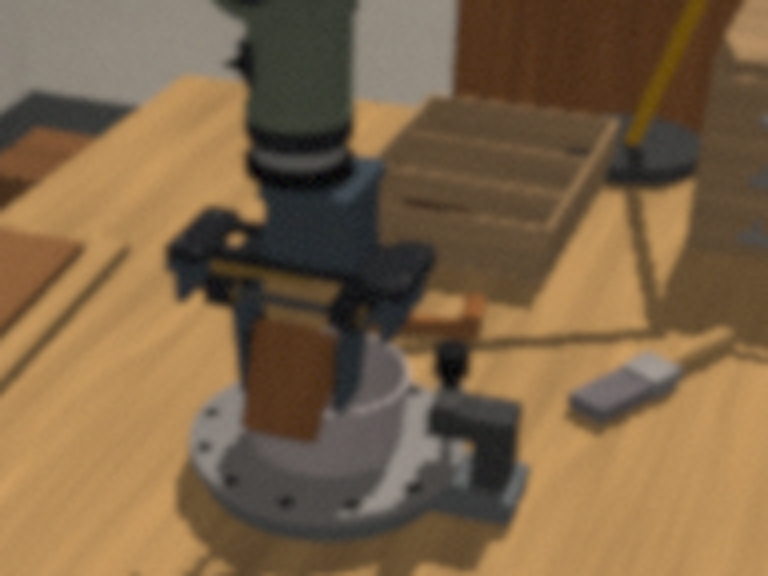

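The cup (centre at about (290,380) in the crop) is pivoting as planned: the foot lags on the rim and the force is only 3 N. Continuing.

```bash
python3 -m crank '[{"dx":0,"dy":-0.009,"dz":0,"yaw":0},{"dx":0,"dy":-0.009,"dz":0,"yaw":0},{"dx":0,"dy":-0.009,"dz":0,"yaw":0},{"dx":0,"dy":-0.009,"dz":0,"yaw":0},{"dx":0,"dy":-0.009,"dz":0,"yaw":0},{"dx":0,"dy":-0.005,"dz":0,"yaw":0}]'
python3 -m crank '[{"dx":0,"dy":0,"dz":-0.007,"yaw":0},{"dx":0,"dy":0,"dz":-0.007,"yaw":0},{"dx":0,"dy":0,"dz":-0.007,"yaw":0},{"dx":0,"dy":0,"dz":-0.007,"yaw":0},{"dx":0,"dy":0,"dz":-0.007,"yaw":0},{"dx":0,"dy":0,"dz":0,"yaw":0},{"dx":0,"dy":0,"dz":0,"yaw":0}]'
python3 -c "
from h import *
save('side','s4',(190,80,192,144),4);save('top','t4',(240,120,192,144),4)
cv2.imwrite('pics/st4.png',cv2.resize(np.hstack([np.load('pics/s4.npy')[80:224,190:350],np.load('pics/t4.npy')[120:264,240:400]]),None,fx=2.5,fy=2.5))"
```

```text
time_s: 8.98
ee_pos: [592.3, -165.7, 112.4]
ee_rot: [180.0, 0.0, 89.9]
force: [-0.4, 2.1, -1.5]
gripper_width: 65.6
gripper_force: 10.0
time_s: 9.85
ee_pos: [592.2, -164.8, 84.1]
ee_rot: [-180.0, -0.0, 89.9]
force: [0.3, -0.8, 0.1]
gripper_width: 65.8
gripper_force: 10.0
```

View pics/st4.png

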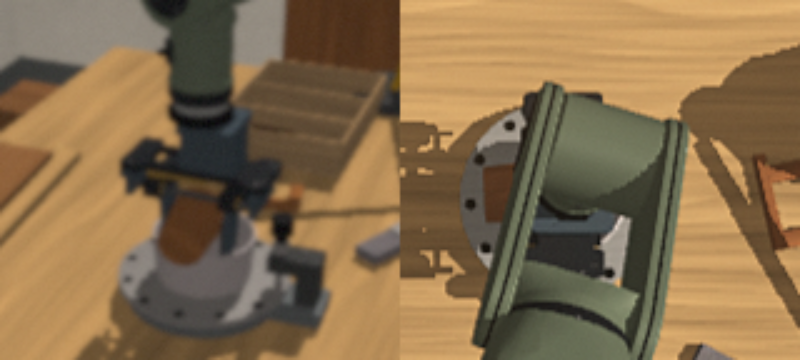

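The left half (side) shows the cup lying over the rim, and the right half (top) shows its foot at full-frame pixel (274,197), about 70 mm behind the pivot. That means it is roughly horizontal or a bit beyond. I'll lower slightly, shake, then move away and count balls.

```bash
python3 -m crank '[{"dx":0,"dy":0,"dz":-0.007,"yaw":0},{"dx":0,"dy":-0.008,"dz":0,"yaw":0},{"dx":0,"dy":0.008,"dz":0,"yaw":0},{"dx":0,"dy":-0.008,"dz":0,"yaw":0},{"dx":0,"dy":0.008,"dz":0,"yaw":0},{"dx":0,"dy":0,"dz":0,"yaw":0},{"dx":0,"dy":0,"dz":0,"yaw":0}]'
python3 -m crank '[{"dx":0,"dy":0,"dz":0.03,"yaw":0},{"dx":0,"dy":0,"dz":0.05,"yaw":0},{"dx":0,"dy":0.0,"dz":0.05,"yaw":0},{"dx":0,"dy":0.05,"dz":0,"yaw":0},{"dx":0,"dy":0.07,"dz":0,"yaw":0},{"dx":0,"dy":0.07,"dz":0,"yaw":0},{"dx":0,"dy":0.05,"dz":0,"yaw":0},{"dx":0,"dy":0,"dz":0,"yaw":0}]'
python3 -c "
from h import *
save('side','s5');save('top','t5')
cv2.imwrite('pics/st5.png',cv2.resize(np.hstack([np.load('pics/s5.npy')[60:260,140:340],np.load('pics/t5.npy')[90:290,170:370]]),None,fx=2,fy=2,interpolation=cv2.INTER_CUBIC))"
```

```text
time_s: 10.82
ee_pos: [592.3, -164.6, 78.8]
ee_rot: [180.0, -0.0, 89.9]
force: [0.1, -0.0, -0.6]
gripper_width: 65.1
gripper_force: 10.0
time_s: 11.82
ee_pos: [591.8, 29.6, 182.4]
ee_rot: [-180.0, -0.0, 90.2]
force: [0.9, -0.9, -1.6]
gripper_width: 65.7
gripper_force: 10.0
```

View pics/st5.png

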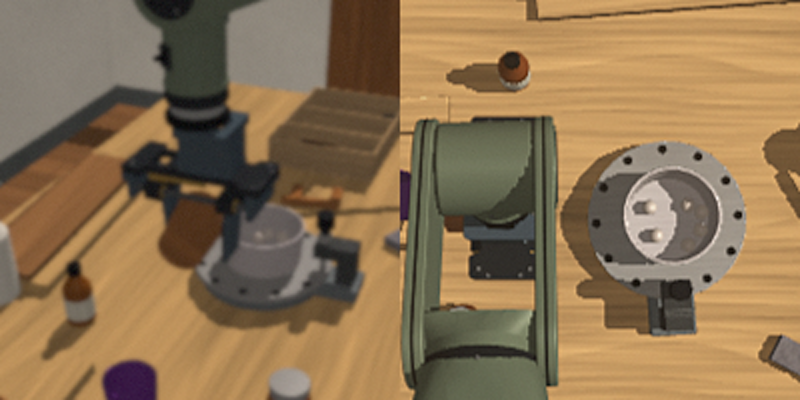

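Balls are visible in the pot at about (325,193) and (326,208) in the lit half, with more in the shaded half. Counting numerically.

Run:
```python
from h import *
a=np.load('pics/t5.npy')
g=a[172:222,282:332].astype(int).sum(2)//3
for r in g[2:48]: print(''.join(f'{x//10:3d}' for x in r[::1]))
```

```text
15 15 15 15 14 14 15 14 15 14 14 14 14 14 12 13 16 17 18 16 15 15 16 16 16 16 15 17 17 17 17 16 15 14 14 14 14 14 14 14 14 14 14 14 14 14 14 14 14 14
 15 15 15 15 15 15 15 15 15 14 14 14 14 13 15 17 17 16 16 14 12 10  9  9  8  8  8  8 11 14 15 16 16 18 17 13 14 14 14 14 14 14 14 14 14 14 14 14 14 14
 11 11 12 11 11 11 11 11 11 11 10 12 17 16 17 16 13 10  9  9  9  8  8  7  7  7  8  7  7  6  8  9 12 15 17 17 15 14 14 14 14 14 14 14 14 14 14 14 14 14
  7  7  7  7  7  7  7  7  6  8 12 17 17 15 12 11 10 10 10  9  8  8  8  8  8  8  8  8  8  8  7  7  7  8 11 15 16 17 14 14 14 14 14 14 14 14 14 15 15 15
  8  8  7  7  8  7  7  7  8 15 18 17 12 11 11 11 10  9  9  8  8  8  8  8  8  8  8  8  8  8  8  8  8  7  7  8 11 15 17 16 14 14 14 14 14 14 14 15 14 11
  8  8  8  7  8  7  6 10 16 18 16 13 12 11 10  9  9  8  8  9  9  9  9  9  9  9  8  8  8  8  8  8  8  8  8  8  7  9 15 18 16 14 14 14 14 14 14 15 11  4
  8  8  8  8  8  7 10 18 18 15 12 12 10 12 15 15 16 11 10 10 10 10 10 10 10 10  9  9  9  8  8  8  8  8  8  8  8  7  8 14 18 16 14 14 14 14 15 15 10  3
  7  8  8  8  7  8 17 20 14 12 11 13 15 17 1
[... 5144 characters left out ...]
 20 17 11  9 10 10 10 10 10 10 10 10  9  9 10  9  9  7  7  6  8 13 18 18 15 14 14 15 15 14 15 15
  8  8  8  8  8  8  7  6 10 17 20 19 19 19 19 19 19 16 16 11  9 10 10 10 10 10 10 10 10 10 10 10  9  8  7  7  6  8 15 18 18 15 14 15 15 15 15 15 15 15
  8  8  8  8  8  8  8  7  6 10 16 18 19 18 19 20 16 10  9  9 10 10 10 10 10 10 10 10 10 10  9  9  8  7  6  8 13 17 18 16 15 15 15 15 15 15 15 15 15 15
  8  8  8  8  8  8  8  8  8  7  9 15 16 18 18 16 10  8  9 10 10 10 10 10 10 10 10 10  9  8  7  7  6  8 13 16 18 19 15 14 15 15 15 15 15 15 15 15 15 15
  8  8  8  8  8  8  8  8  8  8  7  9  9 14 15 16 15 14 11  8  8  8  8  8  8  8  8  7  6  6  8  9 13 16 18 18 16 14 14 14 14 15 14 14 14 14 14 14 14 14
```

Run:
```python
from h import *
a=np.load('pics/t5.npy')[172:222,282:332].astype(float)
b=np.clip((a-55)/(125-55),0,1)*255
c=np.clip((a-120)/120,0,1)*255
s=np.load('pics/s5.npy')[145:195,240:300].astype(float)
s=np.clip((s-60)/140,0,1)*255
f=lambda x:cv2.resize(x.astype(np.uint8),(400,400),interpolation=cv2.INTER_CUBIC)
cv2.imwrite('pics/cnt.png',np.hstack([f(b),f(s)]))
```

```text
(no output)
```

View pics/cnt.png

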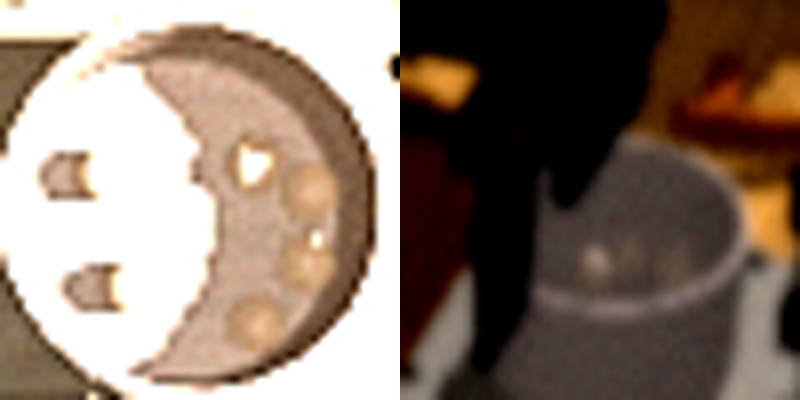

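All six balls are in the pot. Two are in the lit half (at (70,178) and (95,288) in the enlarged view) and four in the shade (at (250,160), (310,190), (310,255) and (255,322)). The cup is still tilted in the jaws, so I'll lower it over open bench, ease the grip and see whether it swings upright about the high pads.

```bash
cat > look.py <<'E'
from h import *
import sys
# brown cup blob near gripper in the side view, and its bottom-edge in the world
save('side',sys.argv[1]); a=np.load(f'pics/{sys.argv[1]}.npy'); p=telemetry.state()['ee_pos']
c=proj('side',p).astype(int); h=cv2.cvtColor(np.ascontiguousarray(a),cv2.COLOR_BGR2HSV).astype(int)
m=((h[:,:,0]<11)|(h[:,:,0]>172))&(h[:,:,1]>125)&(h[:,:,2]>50)
w=np.zeros(m.shape,bool); w[max(c[1]-55,0):c[1]+55,c[0]-45:c[0]+45]=1; m=(m&w).astype(np.uint8)
n,l,s,ce=cv2.connectedComponentsWithStats(m); i=1+s[1:,4].argmax(); print('tcp px',c,'blob',s[i],ce[i].round(1))
# expected silhouettes of the cup for given tilt (mouth to -y), pivot 30 over TCP
t=np.linspace(0,2*np.pi,40)
for th in(0,20,40,60,80,100):
    r=np.radians(th); pts=[]
    for z,R in((-64,28.5),(14,34)):
        X=R*np.cos(t);Y=R*np.sin(t)
        pts+= [proj('side',p+[x,y*np.cos(r)-z*np.sin(r),30+z*np.cos(r)+y*np.sin(r)]) for x,y in zip(X,Y)]
    pts=np.array(pts); print(th,pts.min(0).round(),pts.max(0).round())
E
python3 -m crank '[{"dx":0,"dy":0,"dz":-0.06,"yaw":0},{"dx":0,"dy":0,"dz":-0.06,"yaw":0},{"dx":0,"dy":0,"dz":-0.04,"yaw":0},{"dx":0,"dy":0,"dz":-0.018,"yaw":0},{"dx":0,"dy":0,"dz":0,"yaw":0}]'
python3 look.py s6
python3 -m crank '[{"dx":0,"dy":0,"dz":0,"yaw":0},{"dx":0,"dy":0,"dz":0,"yaw":0},{"dx":0,"dy":0,"dz":0,"yaw":0},{"dx":0,"dy":0,"dz":0,"yaw":0}]' - 3
python3 look.py s7
```

```text
time_s: 12.55
ee_pos: [592.1, 26.1, 39.9]
ee_rot: [-179.9, 0.0, 89.9]
force: [-0.4, 0.6, -0.5]
gripper_width: 65.8
gripper_force: 10.0
tcp px [243 223] blob [240 204   1   1   1] [240. 204.]
0 [231. 204.] [256. 240.]
20 [231. 206.] [257. 241.]
40 [228. 207.] [257. 241.]
60 [225. 205.] [257. 241.]
80 [224. 203.] [257. 240.]
100 [223. 202.] [257. 236.]
time_s: 13.1
ee_pos: [592.4, 27.0, 40.7]
ee_rot: [180.0, -0.0, 89.9]
force: [-0.0, 0.7, -1.2]
gripper_width: 66.0
gripper_force: 3.0
tcp px [244 224] blob [249 212   1   1   1] [249. 212.]
0 [231. 204.] [256. 240.]
20 [231. 207.] [257. 242.]
40 [228. 208.] [257. 241.]
60 [225. 205.] [257. 242.]
80 [224. 203.] [257. 240.]
100 [223. 202.] [257. 236.]
```

Run:
```python
from h import *
for f in('s6','s7'):
    a=np.load(f'pics/{f}.npy').astype(int)[198:252:2,214:272:2]
    b,g,r=a[...,0],a[...,1],a[...,2]
    k=np.where((r-b>40)&(g*100<r*62),'#',np.where((r-b<25),'g','.'))
    print('\n'.join(''.join(x) for x in k)); print(a[8:20:4,8:20:3].tolist() if f=='s6' else '')
```

```text
gggg........ggggggggggggggggg
gggggg.ggg.....gggggggggggggg
..gggggggg......ggggggggggggg
...gggggggg.......ggggggggggg
......gggggggggg..ggggggggggg
......ggg.....ggggggggggggggg
.......gg...###...gggg.gggggg
.......g.......#..gggg.gggggg
.......g..#...#....gggggggggg
............##...#..gggg.gg..
..........###.#....ggggg.g...
........#....#.#...ggggg.....
.........#......#...ggg......
............#..#....ggg......
.......#..#..#......ggg......
......###.....#.....gg.......
.......#..#.#.......g........
..........#..##..............
...........##................
...........##................
.............................
.............................
.............................
g............................
gg...........................
ggg..........................
ggg..........................
[[[30, 51, 78], [31, 53, 84], [27, 49, 81], [26, 49, 77]], [[34, 55, 87], [30, 53, 84], [33, 54, 84], [29, 49, 79]], [[34, 55, 83], [32, 56, 87], [27, 51, 79], [84, 136, 178]]]
gggg........ggggggggggggggggg
gggggg.ggg.....gggggggggggggg
..gggggggg.....gggggggggggggg
...gggggggg....gggggggggggggg
......ggggggggg...ggggggggggg
......gggg#....gggggggggggggg
......ggg.........gggg.gggggg
.......gg....#....ggggggggggg
.......g..#.##.#...gggggggggg
.......gg........##.gggg.gg..
.......gg.#...#....ggggg.g...
.......gg..........gggg......
.......gg...#...##.gggg......
........g..#..#....gggg......
................#..ggg.......
............#....#.ggg.......
.............#..#..gg........
...............#....g........
..............#..##..........
...............##.#..........
...............#.............
.............................
.............................
g............................
gg...........................
ggg..........................
ggg..........................
```

```bash
python3 -m crank '[{"dx":0,"dy":0.006,"dz":0,"yaw":0},{"dx":0,"dy":-0.006,"dz":0,"yaw":0},{"dx":0,"dy":0.006,"dz":0,"yaw":0},{"dx":0,"dy":-0.006,"dz":0,"yaw":0},{"dx":0,"dy":0,"dz":0,"yaw":0}]'
python3 - <<'E'
from h import *
save('side','s8')
rows=[]
for f in('s6','s7','s8'):
    a=np.load(f'pics/{f}.npy').astype(int)[200:250:2,220:262:2]
    b,g,r=a[...,0],a[...,1],a[...,2]
    rows.append([''.join(x) for x in np.where((r-b>35)&(r<125),'#',np.where((r-b<25),'g','.'))])
for x in zip(*rows): print('   '.join(x))
E
```

```text
time_s: 13.78
ee_pos: [592.3, 26.6, 40.4]
ee_rot: [180.0, 0.0, 89.9]
force: [-0.2, 0.7, -1.1]
gripper_width: 66.0
gripper_force: 3.0
ggg.ggg#####ggggggggg   ggg.ggg#####ggggggggg   ggg.ggg#####ggggggggg
ggggggg.#####gggggggg   ggggggg#####ggggggggg   ggggggg.####ggggggggg
gggggggg..####.gggggg   gggggggg.###ggggggggg   gggggggg.###ggggggggg
.#.gggggggggg.#gggggg   .#.ggggggggg.##gggggg   .#.ggggggggg.##gggggg
...ggg####.gggggggggg   ...gggg####.ggggggggg   ...gggg####gggggggggg
....gg########.gggg.g   ...ggg########.gggg.g   ...ggg########.gggg.g
...#g##########gggg.g   ...#gg#########gggggg   ...#gg#########gggggg
....g###########ggggg   ...#g.##########ggggg   ...#g.##########ggggg
....############.gggg   ....gg##########.gggg   ....gg##########.gggg
....############ggggg   ....gg##########ggggg   ....gg##########ggggg
....############ggggg   ....gg.#########gggg.   ....gg.#########ggggg
...#############.ggg.   ....gg.#########gggg.   .....gg#########gggg.
...##############ggg#   ....#g##########gggg#   ....#g##########gggg#
..#############.#ggg.   .....#.#########ggg..   .....#.#########ggg..
..############...gg..   ........########ggg..   ........########ggg..
..############...g#..   ........########gg#..   ........########.g#..
...##########........   ........########.g...   ........########.g...
....########.........   ........##########...   ........##########...
....########.........   ........##########...   ........##########...
....#...##...........   ....#..##########....   ....#..##########....
...#.................   ...#..###########....   ...#..###########....
..#..................   ..#..############....   ..#.#############....
.##..#####......##...   .################....   .################....
###########.....#....   #################....   #################....
############...#.....   ################.....   ################.....
```

At 3 N the cup swung upright (see the silhouettes), with its foot about 6 mm over the bench. Setting it down and releasing.

```bash
python3 -m crank '[{"dx":0,"dy":0,"dz":-0.004,"yaw":0},{"dx":0,"dy":0,"dz":-0.003,"yaw":0},{"dx":0,"dy":0,"dz":-0.002,"yaw":0},{"dx":0,"dy":0,"dz":0,"yaw":0},{"dx":0,"dy":0,"dz":0,"yaw":0}]'
python3 -m crank '[{"dx":0,"dy":0,"dz":0,"yaw":0},{"dx":0,"dy":0,"dz":0,"yaw":0},{"dx":0,"dy":0,"dz":0,"yaw":0},{"dx":0,"dy":0,"dz":0,"yaw":0}]' 0.97
python3 -m crank '[{"dx":0,"dy":0,"dz":0.01,"yaw":0},{"dx":0,"dy":0,"dz":0.04,"yaw":0},{"dx":0,"dy":0,"dz":0.06,"yaw":0},{"dx":0,"dy":0,"dz":0.06,"yaw":0},{"dx":0,"dy":-0.05,"dz":0,"yaw":0},{"dx":-0.03,"dy":-0.06,"dz":0,"yaw":0},{"dx":-0.03,"dy":-0.06,"dz":0,"yaw":0},{"dx":-0.03,"dy":-0.06,"dz":0,"yaw":0},{"dx":-0.03,"dy":-0.03,"dz":0,"yaw":0},{"dx":0,"dy":0,"dz":0,"yaw":0}]'
python3 -c "
from h import *
save('side','s9');save('top','t9')
cv2.imwrite('pics/st9.png',cv2.resize(np.hstack([np.load('pics/s9.npy')[60:260,140:340],np.load('pics/t9.npy')[90:290,170:370]]),None,fx=2,fy=2,interpolation=cv2.INTER_CUBIC))"
```

```text
time_s: 14.45
ee_pos: [592.1, 26.9, 33.3]
ee_rot: [-180.0, 0.0, 89.9]
force: [-1.7, -0.3, 4.5]
gripper_width: 65.9
gripper_force: 3.0
time_s: 14.95
ee_pos: [592.4, 26.9, 33.1]
ee_rot: [180.0, 0.0, 89.9]
force: [-0.7, 0.0, 0.0]
gripper_width: 88.5
gripper_force: 0.0
time_s: 16.2
ee_pos: [494.9, -182.5, 169.8]
ee_rot: [180.0, 0.0, 89.7]
force: [0.2, -0.0, -0.0]
gripper_width: 88.5
gripper_force: 0.0
```

View pics/st9.png

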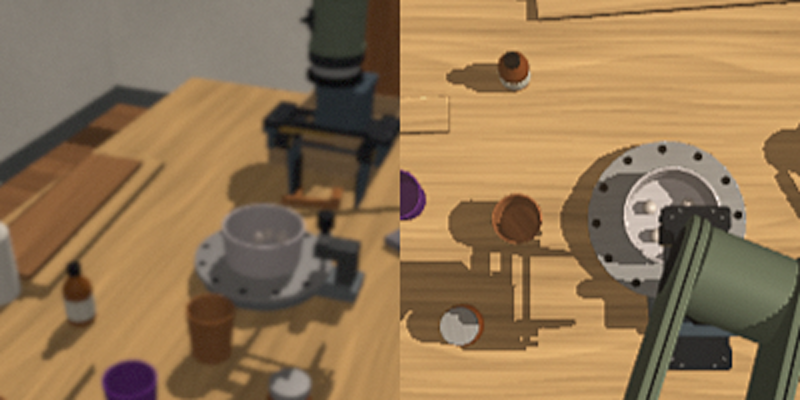

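The cup stands upright and empty at composite (211,327) in the side view and (517,217) in the top view, and the balls are still in the pot. Next I'll check the knob in the side view (full-frame px ~(302.5,171)) against the estimate from the top view.

Run:
```python
from h import *
print(onz('top',310.7,234.1,132))
a=np.load('pics/s0.npy').astype(int); m=(a.max(2)<45).astype(np.uint8); m[:,:290]=0;m[:,316:]=0;m[:155]=0;m[182:]=0
print('\n'.join(''.join('#' if v else '.' for v in r[288:318]) for r in m[154:184]))
for p in((495,-185,132),(495,-185,110),(500,-185,121),(495,-185,121),(495,-180,121)): print(p,proj('side',p).round(1))
t=np.load('pics/t0.npy').astype(int).max(2)
print('\n'.join(''.join('#' if v<50 else '+' if v<75 else '.' for v in r[292:322]) for r in t[224:262]))
```

```text
[ 496.30358446 -185.38258869  132.        ]
..............................
..............................
..............................
..............................
..............................
..............................
..............................
..............................
..............................
..............................
..............................
..............................
............######............
............######............
............######............
............######............
............######............
............######............
............######............
............#####.............
.............####.............
.............###..............
.............###..............
..............................
..............................
..............................
..............................
..............................
..............................
..............................
(495, -185, 132) [303.  166.6]
(495, -185, 110) [302.6 172.9]
(500, -185, 121) [301.2 169.4]
(495, -185, 121) [302.8 169.8]
(4
[... 506 characters left out ...]
+++#######++......
..+++++..#+++++++##+++++......
..+++++..#++++++++++++++......
..+++++..#++++++++++++++......
..+++++.+#++++++++++++++......
..+++++###+++++++.......+.....
..+++++###+.+++.+.............
..+++++###+....++++++++++.....
..++++++##+..+++.+..+..++.....
..+++++###+++++++++++++++.....
..+++++####++++++++++++++.....
..++++++###++++++++++++++.....
..++++++###++++++++++++++.....
...+++++###++++++++++++++.....
...+++++###++++++++++++++.....
...+....+##++++++++++++++.....
...#.......++.................
...#..........................
..............................
..............................
..............................
..............................
..............................
```

Both views agree on the knob at (496,-185). Lowering over it.

```bash
python3 -m crank '[{"dx":0.001,"dy":-0.003,"dz":-0.03,"yaw":0},{"dx":0,"dy":0,"dz":-0.03,"yaw":0},{"dx":0,"dy":0,"dz":-0.014,"yaw":0},{"dx":0,"dy":0,"dz":0,"yaw":0},{"dx":0,"dy":0,"dz":0,"yaw":0}]'
python3 -m crank '[{"dx":0,"dy":0,"dz":0,"yaw":0},{"dx":0,"dy":0,"dz":0,"yaw":0},{"dx":0,"dy":0,"dz":0,"yaw":0},{"dx":0,"dy":0,"dz":0,"yaw":0},{"dx":0,"dy":0,"dz":0,"yaw":0},{"dx":0,"dy":0,"dz":0,"yaw":0},{"dx":0,"dy":0,"dz":0,"yaw":0}]' 0 55
```

```text
time_s: 16.92
ee_pos: [498.0, -183.4, 110.8]
ee_rot: [179.9, 0.0, 90.0]
force: [-0.0, -0.0, 0.6]
gripper_width: 88.3
gripper_force: 0.0
time_s: 17.8
ee_pos: [494.3, -183.5, 109.8]
ee_rot: [-179.6, -0.0, 90.0]
force: [-6.5, -1.0, 4.3]
gripper_width: 26.6
gripper_force: 55.0
```

```bash
python3 -m crank '[{"dx":-0.004,"dy":0,"dz":0.005,"yaw":0},{"dx":0,"dy":0,"dz":0.005,"yaw":0},{"dx":0,"dy":0,"dz":0.005,"yaw":0},{"dx":0,"dy":0,"dz":0,"yaw":0}]'
python3 -m crank '[{"dx":0,"dy":0,"dz":0.005,"yaw":0},{"dx":0,"dy":0,"dz":0.005,"yaw":0},{"dx":0,"dy":0,"dz":0,"yaw":0},{"dx":0,"dy":0,"dz":0,"yaw":0}]'
```

```text
time_s: 18.3
ee_pos: [494.2, -183.5, 121.9]
ee_rot: [180.0, 0.0, 89.9]
force: [4.4, -1.5, -9.5]
gripper_width: 26.9
gripper_force: 55.0
time_s: 18.8
ee_pos: [494.2, -183.5, 129.5]
ee_rot: [180.0, -0.0, 89.9]
force: [5.5, -1.1, -10.9]
gripper_width: 26.8
gripper_force: 55.0
```

```bash
python3 -m crank '[{"dx":0.001,"dy":0,"dz":0.002,"yaw":0},{"dx":0.001,"dy":0,"dz":0,"yaw":0},{"dx":0,"dy":0,"dz":0,"yaw":0}]'
python3 -m crank '[{"dx":0,"dy":0,"dz":0.0015,"yaw":0},{"dx":0,"dy":0,"dz":0,"yaw":0},{"dx":0,"dy":0,"dz":0,"yaw":0}]'
```

```text
time_s: 19.18
ee_pos: [494.2, -183.4, 130.0]
ee_rot: [-179.8, -0.0, 89.9]
force: [3.2, -2.3, -20.7]
gripper_width: 26.6
gripper_force: 55.0
time_s: 19.55
ee_pos: [494.2, -183.4, 130.0]
ee_rot: [-179.8, -0.1, 89.9]
force: [4.4, -4.7, -28.9]
gripper_width: 26.8
gripper_force: 55.0
```

It is hard against the stop: the force climbs to 29 N with no further travel. I'll ease the pull a little for grip margin, confirm it holds, check that the cup and balls are undisturbed, and hand in.

```bash
python3 -m crank '[{"dx":0,"dy":0,"dz":-0.001,"yaw":0},{"dx":0,"dy":0,"dz":0,"yaw":0},{"dx":0,"dy":0,"dz":0,"yaw":0},{"dx":0,"dy":0,"dz":0,"yaw":0},{"dx":0,"dy":0,"dz":0,"yaw":0},{"dx":0,"dy":0,"dz":0,"yaw":0},{"dx":0,"dy":0,"dz":0,"yaw":0},{"dx":0,"dy":0,"dz":0,"yaw":0}]'
python3 -c "
from h import *
a=eyes.grab_frame('side').astype(int);b=np.load('pics/s9.npy')[:,:,::-1].astype(int)
print('cup region diff',abs(a-b)[200:245,232:260].mean())
k=proj('side',(495,-185,141));print(k)
print('\n'.join(''.join('#' if v<45 else '.' for v in r[290:318]) for r in a.max(2)[150:185]))"
```

```text
time_s: 20.55
ee_pos: [494.2, -183.4, 130.0]
ee_rot: [-179.8, -0.0, 89.9]
force: [5.0, -3.5, -25.2]
gripper_width: 26.9
gripper_force: 55.0
cup region diff 3.7679894179894178
[303.20904318 163.9473638 ]
....###.#........######.....
.....#.###........######....
......####.........#####....
.....#####.........####.....
......####.........####.....
.....####............#......
.....####...................
.....####.........##.#......
.....####.........#.#.......
.....#####........#.#.......
.....######....######.......
.....################.......
.....#############..#.......
.....#############.#........
.....#############..#.......
.....##############.........
.....##############.........
.....##############.........
.....##....#######..........
...........#######..........
............######..........
............................
............................
............................
............................
............................
............................
............................
............................
............................
............................
............................
............................
.........####...............
........######..............
```

The knob has risen with the gripper, and the pull is steady at 25 N against the stop. Handing in.

```bash
python3 -c "
from workcell import ticket
print(ticket.job_done())"
```

```text
the job is handed in; nothing more can be done
None
```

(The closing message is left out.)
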